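# Load the firing pan and put its lid on

## Task

Set the large dark clay disc gently, flat, in the open steel firing pan. Then take the lid off its sloped stand and close the pan with it: gently, fully seated flat on the rim, and let go. Leave the two small clay pieces and the bowl where they are.

Things in the scene. Friction and masses are not known exactly. Their poses are not given: they have to be found in the camera images.
- disc: The large dark grey clay disc, round, 44 mm across and 16 mm thick (the two other dark pieces are much smaller), lying flat on the 3 mm thick blue mat. About 60 g. Origin: centre of its underside, z up.
- chip_a: A small dark clay piece, round, 26 mm across and 10 mm thick, lying on the blue mat; stays there. Origin: centre of its underside.
- chip_b: The other small dark clay piece, same size, on the blue mat; stays there. Origin: centre of its underside.
- mat: The blue silicone mat, 200 x 190 x 3 mm, fixed to the table, carrying the three clay pieces at least 80 mm apart, centre to centre. Origin: centre of its underside.
- pan: The firing pan: an open-topped rectangular steel pan, 130 (its x) x 110 (its y) mm outside, walls and floor 4 mm, 55 mm high, fixed on a white kiln tile of 170 x 150 x 18 mm. Inside it is 122 x 102 mm and 51 mm deep, empty. Origin: centre of the tile's underside, on the table; z up, x along the long side.
- pan_in (a point): Centre of the pan's inner floor, 22 mm above the table. Axes as the pan's.
- pan_rim (a point): Centre of the pan's mouth at the height of the rim, 73 mm above the table. Axes as the pan's.
- stand: Sloped plywood stand, fixed to the table, 120 mm wide, about 140 mm deep, about 100 mm high at the back. Its board slopes up at 32 degrees (0.56 rad) away from the robot side, along the stand's +x; a ledge at the low end keeps the lid from sliding off. Origin: centre of its base on the table, z up.
- lid: The pan's loose steel lid, about 350 g, lying on the stand tilted 32 degrees, handle up. Plate 140 (x) x 120 (y) x 5 mm; under it a plug 108 x 88 x 6 mm that drops into the pan's mouth with 7 mm to spare per side, either way round. Origin: centre of the plate's underside, the face that comes to lie on the rim; z out of the handle side; on the stand x points up the slope.
- lid_grip (a point): A point inside the lid's handle: a flat-sided block in the middle of the plate, 14 mm thick (lid's x), 60 mm long (y), 34 mm tall. The point is on the lid's z axis 28 mm above the lid's origin (23 mm above the plate's top, 11 mm below the handle's top). Axes as the lid's: grip across x, fingers along -z.
- bowl: A small red plastic bowl, 100 mm across and 55 mm high, standing loose beyond the mat; stays there. Origin: centre of its underside.
Mind the look-alikes: they are no part of the job. Leave any white look-alike of the disc alone. What is shaped like the pan but red is not meant.

How it is judged (in metres and radians):
On the way:
1. The large disc lies flat in the pan, let go, with the lid still away from the pan (x of disc in the frame of pan_in between -0.061 and 0.061 m and y of disc in the frame of pan_in between -0.051 and 0.051 m and z of disc in the frame of pan_in between -0.004 and 0.006 m and angle between the z axis of disc and the z axis of pan, either way round below 0.15 rad and contact force between the fingers and disc below 0.05 N and linear speed of disc below 0.03 m/s and horizontal distance between pan_rim and lid above 0.12 m), for 0.2 s.
At the end, for the whole second after the job is handed in: The disc lies flat on the pan's floor (within 6 mm in height, under 0.15 rad). The lid lies on the rim, handle up: its underside within 3 mm of rim height, level within 0.05 rad, centre within 13 mm of the mouth's centre, sides along the pan's within 0.2 rad (either way round). Both at rest (x of disc in the frame of pan_in between -0.061 and 0.061 m and y of disc in the frame of pan_in between -0.051 and 0.051 m and z of disc in the frame of pan_in between -0.004 and 0.006 m and angle between the z axis of disc and the z axis of pan, either way round below 0.15 rad and horizontal distance between lid and pan_rim below 0.013 m and z of lid in the frame of pan_rim between -0.003 and 0.003 m and angle between the z axis of lid and the z axis of pan, either way round below 0.05 rad and angle between lid's own z axis and vertical below 0.1 rad and angle between the x axis of lid and the x axis of pan, either way round below 0.2 rad and linear speed of each of lid, disc below 0.02 m/s); the robot touches nothing.
It fails at once if a small clay piece is moved more than 15 mm (distance of any of chip_a, chip_b from where it was at the start of the episode above 0.015 m).
It fails at once if the bowl is moved more than 25 mm (distance of bowl from where it was at the start of the episode above 0.025 m).
It fails at once if the disc is dropped into the pan (faster than 0.6 m/s below the rim) (x of disc in the frame of pan_in between -0.061 and 0.061 m and y of disc in the frame of pan_in between -0.051 and 0.051 m and z of disc in the frame of pan_in below 0.045 m and linear speed of disc above 0.6 m/s).
It fails at once if the lid is dropped onto the pan (faster than 0.6 m/s within 60 mm above the rim) (horizontal distance between lid and pan_rim below 0.06 m and z of lid in the frame of pan_rim below 0.06 m and linear speed of lid above 0.6 m/s).
It also fails if it takes over 64 s, if anything falls off the work surface, if the arm or the gripper's body presses on something with over 40 N, if the wrist force passes 120 N, or if a joint passes its speed limit or range.

## Robot

A 7-joint arm with a two-finger parallel gripper is mounted at the origin on the work surface. World frame = base frame: x ahead of the robot, y to its left, z up, the work surface at z = 0. Lengths are in mm, angles in rad, forces in N, time in s.
With the tool pointing down it reaches from about 400 to 925 mm from the base axis. Payload 4.1 kg.
Tool frame: the origin (TCP) lies between the finger pads; the fingertips stand 22 mm ahead of it and the grasp point (between the pads) lies 3 mm ahead of it; z points along the fingers, y is the line along which they close (so a half turn about z gives the same grasp; the last joint's range is limited). The gripper opens to 85 mm and grips with 20 to 120 N. Pads are 22 mm wide; open, the fingers measure 114 mm over their backs; the gripper's body (76 mm by 85 mm) begins 54 mm behind the grasp point. The pads swing forward as they close: fully open they stand 13 mm farther back than shut.
Start: joints at [1.135, 0.398, 0.045, 1.537, -0.019, 1.207, -0.051], TCP at [214.842, -613.501, 253.347] pointing down, gripper open.
Joint ranges: [-2.82, 2.82], [-0.49, 2.23], [-1.37, 1.46], [0, 2.46], [-1.36, 4.5], [0.23, 2], [-2.94, 2.94]. Speed limits (rad/s): [2.57, 2.57, 3.14, 3.14, 3.14, 3.14, 3.14].

## Interface

Orientations are given as a unit quaternion [w, x, y, z].
In Python, from workcell import env, imaging, ticket gives the robot as it stands.
- The arm moves only by the tool play_rows, never from a script. Its argument "rows" is one flat list of numbers, 7 for each row, row after row: the turn, a rotation vector about the tool's x, y, z in degrees, then the shift along the tool's x, y, z in cm, then the opening, from 0 (shut) to 1 (fully open). In form: [wx, wy, wz, dx, dy, dz, hand, wx, wy, wz, dx, dy, dz, hand, ...]. A call has 1 to 10 rows; each row is the pose to reach, as a shift and turn from the pose commanded when the call began, along the tool's axes at that moment; what a row does not reach only later rows make up. A row lasts 1/12 s, in which the tool goes at most 41.7 mm and 7.16 degrees, less where a joint would pass 70% of its speed; a pose out of reach is approached as far as the arm can. A call with a gripper value outside its range is refused whole. The fingers move at their own pace and stop on an object; "squeeze" is the grip in N (left out, the last holds). Time passes only in rows, so rows that repeat a pose let the fingers close. It gives the time, the measured TCP pose, the force, the opening and the grip force at its end, in the units of the state.
- env.state(): the state, without advancing time (a new reading comes with each control period).
- imaging.camera(name): name is "side" or "top"; returns the picture (420x560x3 uint8, red, green, blue); there is no depth.
- imaging.camera_model(name): a dict with "camera_matrix" (3x3 intrinsics, pixels), "k1" (the pictures are not rectified: a ray, as slopes to the right and down, at radius r is drawn at 1 + k1 r^2 times it, then the intrinsics apply), "pose" (4x4, takes a point from camera to world coordinates). Camera axes: x right, y down, z forward; pixel columns grow to the right and rows downward; lengths in mm; the calibration is good to about 2 mm. A picture is of the moment at which its call begins. camera_model takes no time and is no camera call.
- ticket.finish_job(): hands the job in; it is judged then, once.
The state is a dict: "time_s": time; "q": joint angles; "dq": joint speeds; "joint_efforts": joint torques, N m; "tool_pos": TCP position; "eef_rot": TCP orientation; "contact_force": force on the tool from outside, world axes, zero at the start; "torque": the same for the moment, N m; "width": finger opening in mm; "finger_force": force on a finger pad.
Only numpy, scipy, OpenCV 4.12 (cv2) and the standard library are available. Lean on these libraries where they do the work, as an engineer would, in place of code of your own. Each camera call takes 0.05 s, during which the arm holds its last target. There are 200 camera calls.

## Working session

There is one attempt and no reset: what is moved stays moved. The work goes in short steps, Python scripts to look and compute and a tool call to move; the robot and the scene stay as the last step left them, time stands still between calls to the robot, and variables do not carry over. Pictures are saved under pics/ and viewed, at most 11 in all, crops included, and the job is handed in when it is done.

Besides the shell and the picture viewer there is one more tool, called after "Emit:" by a JSON object that holds its "op" and its "data". play_rows: Moves the arm, as the interface text tells. Its arguments: {"type":"object","properties":{"rows":{"type":"array","items":{"type":"number"}},"squeeze":{"type":"number"}},"required":["rows"]}

```bash
mkdir -p pics; python3 - <<'E'
from workcell import env, imaging
import cv2, numpy as np
for n in("top","side"):
    im=imaging.camera(n); cv2.imwrite(f"pics/{n}0.png",im[:,:,::-1]); m=imaging.camera_model(n)
    print(n,np.round(m["camera_matrix"],1).tolist(),m["k1"],np.round(m["pose"],3).tolist())
print(env.state())
E
```

```text
top [[511.9, 0.0, 284.3], [0.0, 511.9, 212.6], [0.0, 0.0, 1.0]] -0.19428118058917743 [[0.016, -0.983, 0.184, 247.685], [-1.0, -0.018, -0.013, 10.975], [0.016, -0.184, -0.983, 1419.385], [0.0, 0.0, 0.0, 1.0]]
side [[387.4, 0.0, 283.9], [0.0, 387.4, 212.4], [0.0, 0.0, 1.0]] -0.009556853782741988 [[-0.924, -0.265, 0.275, 265.572], [-0.382, 0.65, -0.657, 617.133], [-0.005, -0.712, -0.702, 750.147], [0.0, 0.0, 0.0, 1.0]]
{'time_s': 0.1, 'q': array([ 1.13497466,  0.39913445,  0.04506275,  1.53772226, -0.0187122 ,
        1.20690165, -0.05069196]), 'dq': array([ 0.00058865, -0.0010069 , -0.00025417, -0.00193878,  0.00047874,
       -0.00052918, -0.0004753 ]), 'joint_efforts': array([ 3.12535391e-03, -4.76262903e+01,  1.36970636e+00, -2.54949528e+01,
        1.18897227e-02,  5.00204347e-03, -6.27612575e-07]), 'tool_pos': array([ 214.66283513, -612.98408486,  252.37135432]), 'eef_rot': array([-8.47387443e-04,  9.85844302e-01,  1.67661121e-01, -2.05223057e-04]), 'contact_force': array([0.17618407, 0.30739388, 0.06837234]), 'torque': array([-0.04065074,  0.04156192,  0.00725057]), 'finger_force': 0.0, 'width': 85.00468469941492}
```

View pics/top0.png

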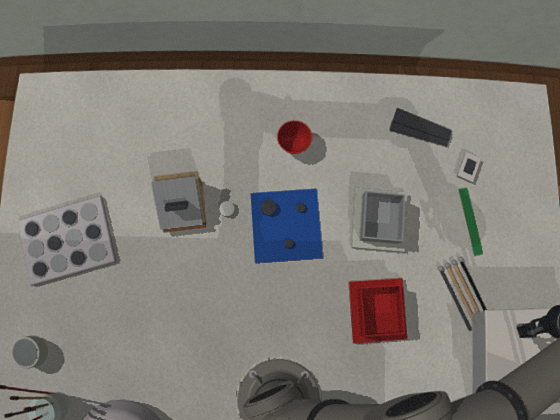

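View pics/side0.png

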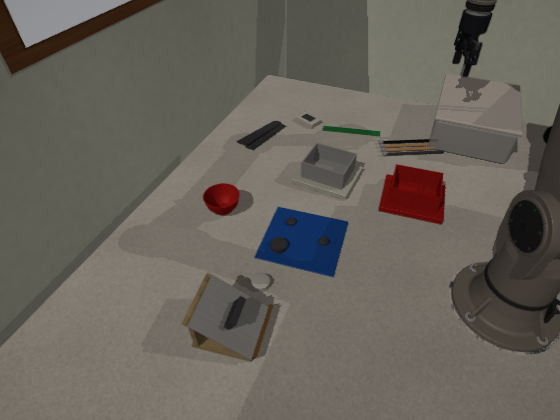

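Top view: disc at (269,208), chips at (302,208) and (290,244), pan at (382,218), lid at (180,203), bowl at (294,137). In the side view the disc is at (279,244), the pan at (330,165) and the lid at (232,318), with its handle along the stand's y. Next I'll measure these.

```bash
cat > h.py <<'E'
import numpy as np, cv2
from workcell import env, imaging
from scipy.spatial.transform import Rotation as R
M={n:imaging.camera_model(n) for n in("top","side")}
def ray(n,uv):
    m=M[n]; K=np.array(m["camera_matrix"]); T=np.array(m["pose"])
    p=cv2.undistortPoints(np.array(uv,float).reshape(-1,1,2),K,np.array([m["k1"],0,0,0.])).reshape(-1,2)
    d=np.c_[p,np.ones(len(p))]@T[:3,:3].T
    return T[:3,3],d/np.linalg.norm(d,axis=1)[:,None]
def onplane(n,uv,z):
    o,d=ray(n,uv); return o+d*((z-o[2])/d[:,2:])
def onpl(n,uv,p0,nn):
    o,d=ray(n,uv); return o+d*(((p0-o)@nn)/(d@nn))[:,None]
def proj(n,X):
    m=M[n]; T=np.linalg.inv(np.array(m["pose"])); X=np.atleast_2d(X)
    return cv2.projectPoints(X.astype(float),cv2.Rodrigues(T[:3,:3])[0],T[:3,3],np.array(m["camera_matrix"]),np.array([m["k1"],0,0,0.]))[0].reshape(-1,2)
def tri(uvt,uvs):
    o1,d1=ray("top",[uvt]);o2,d2=ray("side",[uvs]);d1=d1[0];d2=d2[0]
    s=np.linalg.lstsq(np.c_[d1,-d2],o2-o1,rcond=None)[0]
    a,b=o1+s[0]*d1,o2+s[1]*d2; return (a+b)/2,np.linalg.norm(a-b)
def blobs(mask,amin=15):
    n,l,s,c=cv2.connectedComponentsWithStats(mask.astype(np.uint8))
    return [(s[i,4],c[i],s[i,:4]) for i in range(1,n) if s[i,4]>=amin]
E
python3 - <<'E'
from h import *
for n in("top","side"):
    im=imaging.camera(n); hsv=cv2.cvtColor(im,cv2.COLOR_RGB2HSV)
    x,y,w,h=(245,182,85,88) if n=="top" else (250,200,105,80)
    blue=(hsv[...,0]>95)&(hsv[...,0]<130)&(hsv[...,1]>140)
    dark=(im.max(2)<75)
    k=np.zeros_like(dark);k[y:y+h,x:x+w]=1
    for a,c,s in blobs(dark&k): print(n,a,c.round(1),s,onplane(n,[c],19 if a>150 else 13).round(1))
    a,c,s=max(blobs(blue&k),key=lambda b:b[0]);print("mat",a,c,onplane(n,[c],3))
top=imaging.camera("top");sd=imaging.camera("side")
A=cv2.resize(top[180:260,345:425],(400,400),interpolation=3);B=cv2.resize(top[165:245,140:220],(400,400),interpolation=3)
C=cv2.resize(sd[135:205,285:375],(400,311),interpolation=3)[:,:];D=cv2.resize(sd[270:360,180:280],(400,360),interpolation=3)
W=np.zeros((600,800,3),np.uint8)
P=lambda a,s:cv2.resize(a,s,interpolation=cv2.INTER_CUBIC)
W[:300,:300]=P(top[182:257,347:422],(300,300));W[:300,400:720]=P(top[165:240,140:220],(320,300))
W[300:580,:360]=P(sd[138:208,285:375],(360,280));W[300:600,400:760]=P(sd[275:350,185:275],(360,300))
cv2.imwrite("pics/crop1.png",W[:,:,::-1])
E
```

```text
top 195 [268.7 207.6] [261 200  16  16] [[523.4  35.8  19. ]]
top 65 [301.1 207.8] [297 204   9   9] [[525.8 -54.8  13. ]]
top 75 [289.4 243.8] [285 239  10  10] [[423.7 -23.4  13. ]]
mat 4259 [286.41347734 226.45879314] [[473.66686869 -14.62980101   3.        ]]
side 79 [290.9 221.2] [286 217  11   9] [[524.9 -48.6  13. ]]
side 270 [278.8 244.7] [269 237  21  17] [[520.6  43.6  19. ]]
side 96 [323.8 240.6] [318 236  13  10] [[422.8 -16.6  13. ]]
side 16 [270.1 276.6] [267 274   7   6] [[503.3 136.   13. ]]
mat 3877 [304.52231107 240.96105236] [[470.18335705  -5.4331603    3.        ]]
```

View pics/crop1.png

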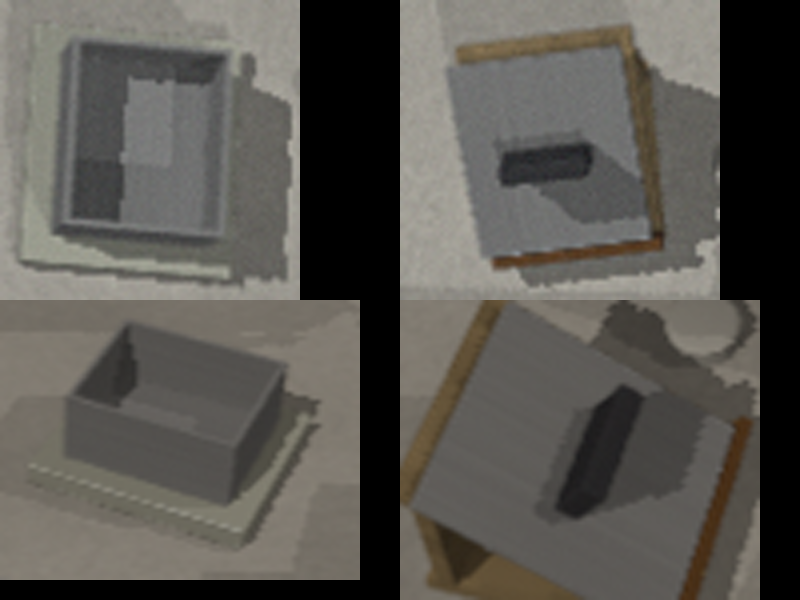

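The crops show the pan rim and lid plate corners clearly in both views. The pan's long side runs roughly along world x, and the lid slopes up in +x. I'll triangulate the corners I read off.

```bash
python3 - <<'E'
from h import *
np.set_printoptions(suppress=True,precision=1)
T=lambda p,o:np.array(p,float)/4+np.array(o)-0.4
# pan rim outer: top TL,TR,BR,BL
pt=T([(70,39),(233,48),(225,236),(57,232)],(347,182)); 
ps=T([(128,322-300),(287,70),(234,145),(66,100)],(285,138))
wt=onplane("top",pt,73);ws=onplane("side",ps,73)
print("pan top",wt,wt.mean(0),"\nside",ws,ws.mean(0))
for w in(wt,):
  for i in range(4): print(np.linalg.norm(w[i]-w[(i+1)%4]),end=" ")
# side order: back-left(128,22) etc. print tri pairings by nearest xy
for i in range(4):
  j=np.argmin(np.linalg.norm(ws-wt[i],axis=1)); print(i,j,*tri(pt[i],ps[j]))
lt=T([(49,66),(222,40),(252,240),(88,257)],(140,165))
ls=T([(15,212),(338,120),(98,5)],(185,275))
for i in range(4):
  for j in range(3):
    p,e=tri(lt[i],ls[j])
    if e<12: print("lid",i,j,p,e)
# mat corners
for n in("top","side"):
    im=imaging.camera(n); hsv=cv2.cvtColor(im,cv2.COLOR_RGB2HSV)
    b=((hsv[...,0]>95)&(hsv[...,0]<130)&(hsv[...,1]>110)).astype(np.uint8)
    c=max(cv2.findContours(b,0,2)[0],key=cv2.contourArea)
    q=cv2.approxPolyDP(cv2.convexHull(c),6,True).reshape(-1,2); w=onplane(n,q,3); print(n,q.tolist(),w,w.mean(0))
    d=im.max(2)<60
    x,y,ww,h=(155,185,50,40) if n=="top" else (210,285,45,60)
    k=np.zeros_like(d);k[y:y+h,x:x+ww]=1
    for a,c,s in blobs(d&k,30): print("dark",a,c,s)
E
```

```text
pan top [[ 562.8 -223.2   73. ]
 [ 559.  -336.3   73. ]
 [ 429.3 -327.2   73. ]
 [ 430.4 -212.7   73. ]] [ 495.4 -274.8   73. ] 
side [[ 553.8 -331.    73. ]
 [ 426.1 -316.8   73. ]
 [ 437.6 -218.3   73. ]
 [ 563.2 -222.4   73. ]] [ 495.2 -272.1   73. ]
113.16795011989102 130.0269390401867 114.51362269575309 132.73759355514096 0 3 [ 563.2 -223.2   72.3] 0.5778027194735391
1 0 [ 558.  -337.7   68.4] 4.180276190113979
2 1 [ 429.4 -329.5   63.8] 2.2336583532237104
3 2 [ 432.9 -211.5   78.5] 6.420484677533126
lid 0 0 [574.5 351.2  90.6] 3.8402293309705677
lid 1 2 [595.6 234.3  92.8] 0.08989454889319914
lid 2 1 [469.5 216.4  33.3] 0.2583291211041564
lid 3 1 [431.3 296.7 176.6] 5.284805772874736
top [[315, 189], [322, 257], [255, 262], [251, 193]] [[ 583.   -94.4    3. ]
 [ 389.4 -114.9    3. ]
 [ 372.4   70.9    3. ]
 [ 567.8   87.2    3. ]] [478.2 -12.8   3. ]
dark 176 [176.3 205.5] [165 201  23  10]
side [[278, 207], [347, 222], [332, 276], [255, 257]] [[ 582.1  -95.2    3. ]
 [ 388.2 -111.5    3. ]
 [ 372.4   72.7    3. ]
 [ 564.9   89.7    3. ]] [476.9 -11.1   3. ]
dark 371 [234.6 312.9] [224 296  22  34]
```

Both views agree to about 2 mm: pan centre ≈ (495,-273) with yaw ≈ -4°, and the lid's edges come out at 119 and 140 mm. The lid's fourth corner was cut off, so I need a sharper crop.

```bash
python3 - <<'E'
from h import *
top=imaging.camera("top");sd=imaging.camera("side")
W=np.zeros((480,800,3),np.uint8)
P=lambda a,s:cv2.resize(a,s,interpolation=cv2.INTER_CUBIC)
W[:,:340]=P(top[163:243,148:148+57],(340,480)) if 0 else P(top[163:243,150:207],(342,480))[:,:340]
W[:,350:800]=P(sd[275:371,185:275],(450,480))
cv2.imwrite("pics/crop2.png",cv2.convertScaleAbs(W[:,:,::-1],alpha=1.5))
E
```

```text
(no output)
```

View pics/crop2.png

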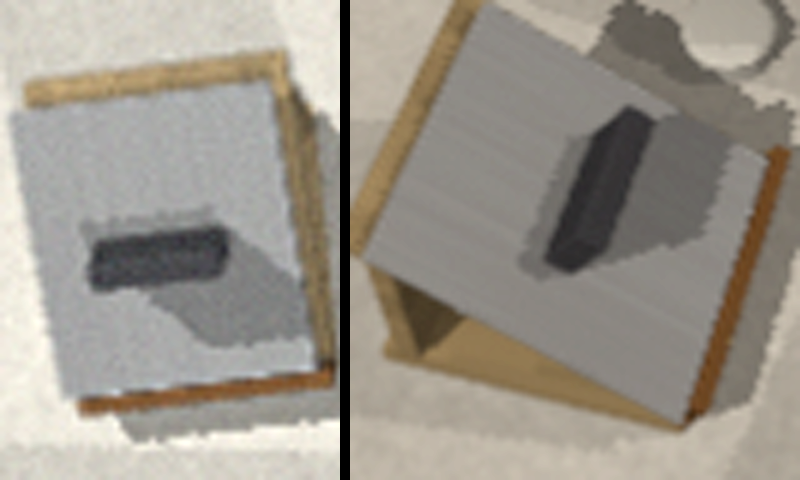

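Plate corners: top crop TL (12,112), TR (270,82), BR (315,370), BL (65,400). Side crop: (370,258), (484,3), (768,152), (688,422). The handle sits in the middle of the plate.

```bash
python3 - <<'E'
from h import *
np.set_printoptions(suppress=True,precision=2)
ct=np.array([(12,112),(270,82),(315,370),(65,400)])/6+[150,163]-.42
cs=(np.array([(370,258),(484,3),(768,152),(688,422)])-[350,0])/5+[185,275]-.4
P=[]
for a,b in zip(ct,cs):
    p,e=tri(a,b);P.append(p);print(p,e)
P=np.array(P)
def dia(q):
    h=np.c_[q,np.ones(4)];x=np.cross(np.cross(h[0],h[2]),np.cross(h[1],h[3]));return x[:2]/x[2]
c,e=tri(dia(ct),dia(cs));print("centre top-of-plate",c,e,P.mean(0))
print("sides",[np.linalg.norm(P[i]-P[(i+1)%4]) for i in range(4)])
x=(P[0]+P[1]-P[2]-P[3]);y=P[0]+P[3]-P[1]-P[2]
print("tilt",np.degrees(np.arctan2(x[2],np.hypot(*x[:2]))),"yaw x",np.degrees(np.arctan2(x[1],x[0])),"yaw y",np.degrees(np.arctan2(-y[0],y[1])))
yaw,t=np.radians(8.7),np.radians(32)
Rl=(R.from_euler("z",yaw)*R.from_euler("y",-t)).as_matrix();print(Rl)
g=c+Rl[:,2]*29  # handle top
for nn in("top","side"):
    print(nn,"handle top ctr pix",proj(nn,g),"corners",proj(nn,g+np.array([Rl[:,0]*a*7+Rl[:,1]*b*30 for a,b in((1,1),(1,-1),(-1,-1),(-1,1))])))
print("grip",c+Rl[:,2]*23)
E
```

```text
[573.03 350.62  95.85] 3.447470103536979
[589.36 234.43  98.49] 0.27381792875866495
[470.67 217.97  33.2 ] 0.16734993290299202
[453.94 334.9   26.05] 2.7768958225613765
centre top-of-plate [522.17 284.04  63.53] 0.6904299071709242 [521.75 284.48  63.4 ]
sides [np.float64(117.3570438875244), np.float64(136.4673068130885), np.float64(118.33577943464346), np.float64(138.92762152714891)]
tilt 29.378512185607068 yaw x 7.709316967398768 yaw y 8.068894222252549
[[ 0.84 -0.15 -0.52]
 [ 0.13  0.99 -0.08]
 [ 0.53 -0.    0.85]]
top handle top ctr pix [[176.11 206.97]] corners [[164.59 206.01]
 [186.72 203.05]
 [187.63 207.93]
 [165.58 210.87]]
side handle top ctr pix [[236.8  309.93]] corners [[228.51 321.85]
 [238.64 295.42]
 [244.61 298.69]
 [234.86 325.19]]
grip [510.12 282.2   83.03]
```

The lid fit agrees: centre residual 0.7 mm, sides 117–139 mm, and the handle reprojects onto its dark blob. Grip point ≈ (510,282,83), yaw ≈ 8°. The disc is at ≈ (524,37). Next, a helper to work out the moves.

```bash
cat >> h.py <<'E'
def need(pos,yaw=0,tilt=0):
    """tool y at yaw (deg, world), z down, tilted so z leans forward (+x side) by tilt; pos = TCP mm"""
    s=env.state(); q=s["eef_rot"]; A=R.from_quat([q[1],q[2],q[3],q[0]])
    Rt=R.from_euler("z",yaw,degrees=True)*R.from_euler("y",-tilt,degrees=True)
    B=Rt*R.from_matrix(np.array([[0,1,0],[1,0,0],[0,0,-1.]]))
    d=A.inv()
    print("t",s["time_s"],"pos",s["tool_pos"].round(1),"w",round(s["width"],1),"rot",np.degrees((d*B).as_rotvec()).round(1),"shift cm",(d.apply(np.array(pos)-s["tool_pos"])/10).round(2),"F",s["contact_force"].round(1))
E
python3 -c "
from h import *
need((524.3,36.7,110),0)"
```

```text
t 0.5 pos [ 214.8 -613.5  253.3] w 85.3 rot [  0.    0.  -70.7] shift cm [ 50.7  -51.13  14.33] F [-0.5 -0.2 -0.5]
```

Emit:
{"op": "play_rows", "data": {"rows": [0,0,-35,25,-25.5,0,1,0,0,-70.7,50.7,-51.1,0,1,0,0,-70.7,50.7,-51.1,0,1,0,0,-70.7,50.7,-51.1,0,1,0,0,-70.7,50.7,-51.1,0,1,0,0,-70.7,50.7,-51.1,0,1,0,0,-70.7,50.7,-51.1,0,1,0,0,-70.7,50.7,-51.1,0,1,0,0,-70.7,50.7,-51.1,0,1,0,0,-70.7,50.7,-51.1,0,1]}}

```text
time_s: 1.33
tool_pos: [394.4, -235.5, 253.7]
eef_rot: [0.001, 0.705, 0.709, -0.0]
contact_force: [0.6, -0.2, 0.2]
width: 85.4
finger_force: 0.0
```

```bash
python3 -c "
from h import *
need((524.3,36.7,80),0)"
```

```text
t 1.3333 pos [ 394.4 -235.5  253.7] w 85.4 rot [0.  0.1 0.3] shift cm [27.16 13.13 17.35] F [ 0.6 -0.2  0.2]
```

Emit:
{"op": "play_rows", "data": {"rows": [0,0,0.3,27.2,13.1,10,1,0,0,0.3,27.2,13.1,14,1,0,0,0.3,27.2,13.1,14,1,0,0,0.3,27.2,13.1,14,1,0,0,0.3,27.2,13.1,14,1,0,0,0.3,27.2,13.1,14,1,0,0,0.3,27.2,13.1,14,1,0,0,0.3,27.2,13.1,14,1,0,0,0.3,27.2,13.1,14,1,0,0,0.3,27.2,13.1,14,1]}}

```text
time_s: 2.17
tool_pos: [524.7, 37.5, 112.3]
eef_rot: [-0.001, 0.707, 0.707, -0.0]
contact_force: [-0.2, -0.7, 0.4]
width: 85.2
finger_force: 0.0
```

```bash
python3 -c "
from h import *
import time
need((524.3,36.7,28),0)"
```

```text
t 2.1667 pos [524.7  37.5 112.3] w 85.2 rot [-0.1 -0.1 -0. ] shift cm [-0.09 -0.03  8.43] F [-0.2 -0.7  0.4]
```

Emit:
{"op": "play_rows", "data": {"rows": [0,0,0,0,0,4,1,0,0,0,-0.1,0,7,1,0,0,0,-0.1,0,8.3,1,0,0,0,-0.1,0,8.4,1,0,0,0,-0.1,0,8.4,1,0,0,0,-0.1,0,8.4,0.6,0,0,0,-0.1,0,8.4,0.4,0,0,0,-0.1,0,8.4,0.3,0,0,0,-0.1,0,8.4,0.3,0,0,0,-0.1,0,8.4,0.3], "squeeze": 30}}

```text
time_s: 3.0
tool_pos: [526.0, 33.7, 30.9]
eef_rot: [0.001, 0.709, 0.705, 0.001]
contact_force: [-1.0, -1.2, 6.8]
width: 42.0
finger_force: 29.7
```

```bash
python3 - <<'E'
from h import *
need((524.3,36.7,28),0)
top=imaging.camera("top");sd=imaging.camera("side")
W=np.zeros((400,800,3),np.uint8)
W[:,:400]=cv2.resize(top[170:250,230:310],(400,400),interpolation=2);W[:,400:]=cv2.resize(sd[190:270,240:320],(400,400),interpolation=2)
cv2.imwrite("pics/g1.png",W[:,:,::-1]);need((524.3,36.7,28),0)
E
```

```text
t 3.0 pos [526.   33.7  30.9] w 42.0 rot [ 0.1  0.  -0.3] shift cm [ 0.3  -0.17  0.29] F [-1.  -1.2  6.8]
t 3.1 pos [526.   33.7  30.9] w 42.2 rot [ 0.1  0.  -0.3] shift cm [ 0.3  -0.17  0.29] F [-0.6 -0.6  6.5]
```

View pics/g1.png

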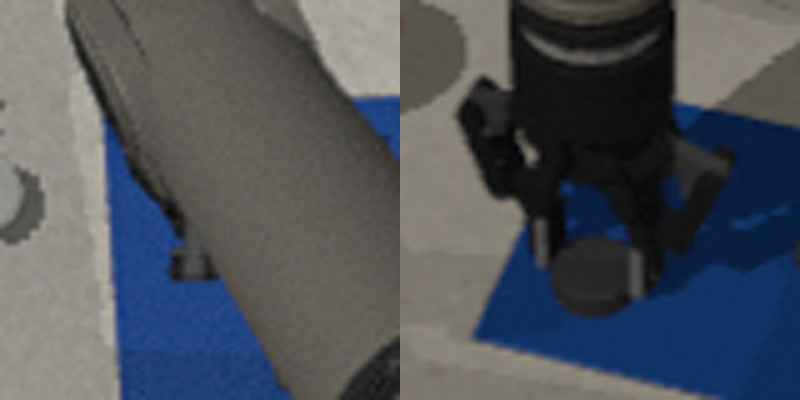

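The disc is still at its start pixel (279,245), but the pads are a few mm off its centre towards -y. I'll open, recentre and grip again.

Emit:
{"op": "play_rows", "data": {"rows": [0,0,0,0,0,0,0.7,0,0,0,0,0,0,0.7,0,0,0,0,0,0,0.7,0,0,0,0,0,0,0.7]}}

```text
time_s: 3.43
tool_pos: [524.9, 33.6, 29.3]
eef_rot: [0.0, 0.709, 0.705, -0.0]
contact_force: [0.1, 0.8, 0.4]
width: 59.9
finger_force: 0.0
```

```bash
python3 -c "
from h import *
need((524.3,37.7,28),0)"
```

```text
t 3.4333 pos [524.9  33.6  29.3] w 59.9 rot [-0.   0.  -0.3] shift cm [ 0.41 -0.06  0.13] F [0.1 0.8 0.4]
```

Emit:
{"op": "play_rows", "data": {"rows": [0,0,-0.3,0.4,-0.1,0.1,0.7,0,0,-0.3,0.4,-0.1,0.1,0.7,0,0,-0.3,0.4,-0.1,0.1,0.7,0,0,-0.3,0.4,-0.1,0.1,0.3,0,0,-0.3,0.4,-0.1,0.1,0.3,0,0,-0.3,0.4,-0.1,0.1,0.3,0,0,-0.3,0.4,-0.1,0.1,0.3,0,0,-0.3,0.4,-0.1,0.1,0.3], "squeeze": 30}}

```text
time_s: 4.1
tool_pos: [524.1, 37.8, 28.5]
eef_rot: [0.0, 0.707, 0.707, 0.0]
contact_force: [-0.8, 0.2, 4.3]
width: 42.4
finger_force: 30.6
```

Emit:
{"op": "play_rows", "data": {"rows": [0,0,0,0,0,-1,0.3,0,0,0,0,0,-4,0.3,0,0,0,0,0,-8,0.3,0,0,0,0,0,-12,0.3,0,0,0,0,0,-12,0.3,0,0,0,0,0,-12,0.3,0,0,0,0,0,-12,0.3]}}

```text
time_s: 4.68
tool_pos: [523.4, 37.2, 148.1]
eef_rot: [0.0, 0.707, 0.707, -0.0]
contact_force: [-0.8, 0.1, -0.7]
width: 42.2
finger_force: 30.9
```

```bash
python3 -c "
from h import *
need((495.3,-273.5,148),-4)"
```

```text
t 4.6833 pos [523.4  37.2 148.1] w 42.2 rot [-0.  0.  4.] shift cm [-31.07  -2.8    0.04] F [-0.8  0.1 -0.7]
```

Emit:
{"op": "play_rows", "data": {"rows": [0,0,1,-2,-0.2,0,0.3,0,0,2,-5.5,-0.5,0,0.3,0,0,3,-9.5,-0.9,0,0.3,0,0,4,-13.5,-1.2,0,0.3,0,0,4,-17.5,-1.6,0,0.3,0,0,4,-21.5,-2,0,0.3,0,0,4,-25.5,-2.3,0,0.3,0,0,4,-29,-2.7,0,0.3,0,0,4,-31.1,-2.8,0,0.3,0,0,4,-31.1,-2.8,0,0.3]}}

```text
time_s: 5.52
tool_pos: [492.6, -279.9, 145.8]
eef_rot: [-0.001, 0.735, 0.679, -0.002]
contact_force: [-0.0, -0.5, -1.0]
width: 42.3
finger_force: 30.9
```

Emit:
{"op": "play_rows", "data": {"rows": [0,0,0,0,0,0,0.3,0,0,0,0,0,0,0.3,0,0,0,0,0,0,0.3]}}

```text
time_s: 5.77
tool_pos: [495.9, -271.1, 147.4]
eef_rot: [-0.001, 0.73, 0.683, 0.0]
contact_force: [-0.0, 0.5, -0.1]
width: 42.4
finger_force: 30.9
```

```bash
python3 - <<'E'
from h import *
need((495.3,-273.5,49),-4)
top=imaging.camera("top");sd=imaging.camera("side")
W=np.zeros((400,800,3),np.uint8)
W[:,:400]=cv2.resize(top[170:270,340:440],(400,400),interpolation=2);W[:,400:]=cv2.resize(sd[105:205,270:370],(400,400),interpolation=2)
cv2.imwrite("pics/p1.png",W[:,:,::-1])
E
```

```text
t 5.7667 pos [ 495.9 -271.1  147.4] w 42.4 rot [-0.1 -0.1  0.2] shift cm [-0.26 -0.03  9.84] F [-0.   0.5 -0.1]
```

View pics/p1.png

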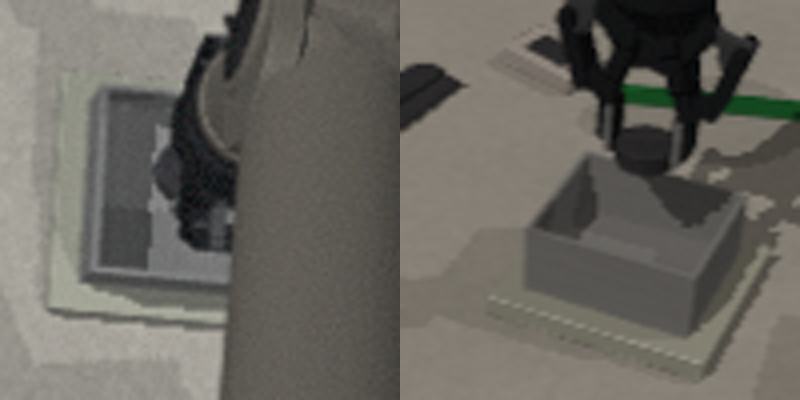

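The disc is held level and centred over the pan mouth. I'll lower it slowly.

Emit:
{"op": "play_rows", "data": {"rows": [0,0,0,-0.2,0,2,0.3,0,0,0,-0.2,0,4.5,0.3,0,0,0,-0.2,0,7,0.3,0,0,0,-0.2,0,8.5,0.3,0,0,0,-0.2,0,9.3,0.3,0,0,0,-0.2,0,9.7,0.3,0,0,0,-0.2,0,9.7,0.3,0,0,0,-0.2,0,9.7,0.3,0,0,0,-0.2,0,9.7,0.3]}}

```text
time_s: 6.62
tool_pos: [496.9, -275.6, 52.6]
eef_rot: [0.001, 0.731, 0.682, 0.0]
contact_force: [0.5, 1.1, -0.7]
width: 42.2
finger_force: 30.9
```

Emit:
{"op": "play_rows", "data": {"rows": [0,0,0,0,0,0.1,0.3,0,0,0,0,0,0.2,0.3,0,0,0,0,0,0.2,0.3]}}

```text
time_s: 6.87
tool_pos: [495.9, -275.5, 49.6]
eef_rot: [0.0, 0.731, 0.682, 0.0]
contact_force: [0.4, 0.4, -1.0]
width: 42.4
finger_force: 30.9
```

Emit:
{"op": "play_rows", "data": {"rows": [0,0,0,0,0,0.1,0.3,0,0,0,0,0,0.2,0.3,0,0,0,0,0,0.2,0.3,0,0,0,0,0,0.2,0.3]}}

```text
time_s: 7.2
tool_pos: [495.9, -275.4, 47.6]
eef_rot: [0.0, 0.731, 0.682, -0.0]
contact_force: [-0.3, -0.7, 2.5]
width: 42.1
finger_force: 31.2
```

Contact at the expected height of 47.6 mm. I'll release.

Emit:
{"op": "play_rows", "data": {"rows": [0,0,0,0,0,0,0.55,0,0,0,0,0,0,0.65,0,0,0,0,0,0,0.65,0,0,0,0,0,-0.5,0.65,0,0,0,0,0,-2,0.65,0,0,0,0,0,-5,0.65,0,0,0,0,0,-9,0.65,0,0,0,0,0,-12,0.65,0,0,0,0,0,-14,0.65,0,0,0,0,0,-14,0.65]}}

```text
time_s: 8.03
tool_pos: [498.9, -276.5, 193.0]
eef_rot: [0.005, 0.731, 0.682, 0.002]
contact_force: [0.4, -0.3, 0.6]
width: 55.1
finger_force: 0.0
```

```bash
python3 - <<'E'
from h import *
g=np.array([510.1,282.2,83]); yaw,t=8,32
Rl=(R.from_euler("z",yaw,degrees=True)*R.from_euler("y",-t,degrees=True)).as_matrix()
z=Rl[:,2]; print(z, g+z*5, g+z*90)
need(g+z*90,yaw,32)
E
```

```text
[-0.52476213 -0.07375051  0.8480481 ] [507.47618937 281.83124746  87.24024048] [462.87140863 275.56245435 159.32432865]
t 8.0333 pos [ 498.9 -276.5  193. ] w 55.1 rot [-31.4   3.7 -11.6] shift cm [54.83 -7.49  3.05] F [ 0.4 -0.3  0.6]
```

Emit:
{"op": "play_rows", "data": {"rows": [0,0,0,3,-0.4,0,0.65,-3,0.4,-1,7,-1,0,0.65,-6,0.8,-2,11,-1.5,0,0.65,-10,1.2,-4,15,-2,0,0.65,-14,1.7,-5,19,-2.6,0,0.65,-18,2.2,-7,23,-3.1,0,0.65,-22,2.6,-8,27,-3.7,0,0.65,-26,3.1,-10,31,-4.2,0,0.65,-31.4,3.7,-11.6,35,-4.8,0,0.65,-31.4,3.7,-11.6,39,-5.3,0,0.65]}}

```text
time_s: 8.87
tool_pos: [465.3, 103.5, 183.5]
eef_rot: [0.175, 0.63, 0.728, 0.205]
contact_force: [-1.4, -1.0, -1.7]
width: 55.3
finger_force: 0.0
```

```bash
python3 - <<'E'
from h import *
need((462.9,275.6,159.3),8,32)
top=imaging.camera("top");sd=imaging.camera("side")
W=np.zeros((400,800,3),np.uint8)
W[:,:400]=cv2.resize(top[170:270,340:440],(400,400),interpolation=2);W[:,400:]=cv2.resize(sd[105:205,270:370],(400,400),interpolation=2)
cv2.imwrite("pics/p2.png",W[:,:,::-1])
E
```

```text
t 8.8667 pos [465.3 103.5 183.5] w 55.3 rot [-0.8 -0.4  0.2] shift cm [17.06  0.64  3.29] F [-1.4 -1.  -1.7]
```

View pics/p2.png

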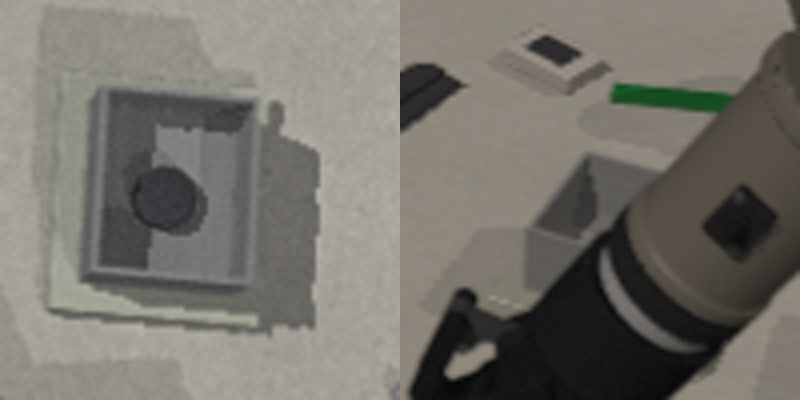

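The disc lies flat in the pan at (165,198) in the top crop. On to the lid.

Emit:
{"op": "play_rows", "data": {"rows": [0,0,0.2,4,0,0,0.65,-0.4,0,0.2,8,0.3,1,0.65,-0.4,0,0.2,12,0.4,1.5,0.65,-0.4,0,0.2,16,0.6,2,0.65,-0.4,0,0.2,17,0.6,2.4,0.65,-0.4,0,0.2,17,0.6,2.4,0.65,-0.4,0,0.2,17,0.6,2.4,0.65,-0.4,0,0.2,17,0.6,2.4,0.65,-0.4,0,0.2,17,0.6,2.4,0.65]}}

```text
time_s: 9.72
tool_pos: [463.8, 275.1, 169.9]
eef_rot: [0.175, 0.631, 0.726, 0.209]
contact_force: [-0.3, -0.3, -0.6]
width: 55.8
finger_force: 0.0
```

```bash
python3 - <<'E'
from h import *
need((462.9,275.6,159.3),8,32)
need((507.5,281.8,87.2),8,32)
E
```

```text
t 9.7167 pos [463.8 275.1 169.9] w 55.8 rot [-0.3 -0.6 -0.2] shift cm [ 0.05 -0.62  0.86] F [-0.3 -0.3 -0.6]
t 9.7167 pos [463.8 275.1 169.9] w 55.8 rot [-0.3 -0.6 -0.2] shift cm [-0.04 -0.57  9.36] F [-0.3 -0.3 -0.6]
```

Emit:
{"op": "play_rows", "data": {"rows": [0,-0.6,0,0,-0.6,2,0.65,0,-0.6,0,0,-0.6,5,0.65,0,-0.6,0,0,-0.6,7.5,0.65,0,-0.6,0,0,-0.6,8.7,0.65,0,-0.6,0,0,-0.6,9.3,0.65,0,-0.6,0,0,-0.6,9.3,0.65,0,-0.6,0,0,-0.6,9.3,0.65,0,-0.6,0,0,-0.6,9.3,0.65,0,-0.6,0,0,-0.6,9.3,0.65]}}

```text
time_s: 10.47
tool_pos: [508.4, 278.8, 89.6]
eef_rot: [0.182, 0.634, 0.723, 0.207]
contact_force: [-0.3, 0.1, -0.6]
width: 55.7
finger_force: 0.0
```

```bash
python3 - <<'E'
from h import *
need((507.5,281.8,87.2),8,32)
top=imaging.camera("top");sd=imaging.camera("side")
W=np.zeros((400,800,3),np.uint8)
W[:,:400]=cv2.resize(top[160:240,140:220],(400,400),interpolation=2);W[:,400:]=cv2.resize(sd[270:350,190:270],(400,400),interpolation=2)
cv2.imwrite("pics/l1.png",W[:,:,::-1])
E
```

```text
t 10.4667 pos [508.4 278.8  89.6] w 55.7 rot [-0.1  0.3 -0.4] shift cm [ 0.31 -0.17  0.18] F [-0.3  0.1 -0.6]
```

View pics/l1.png

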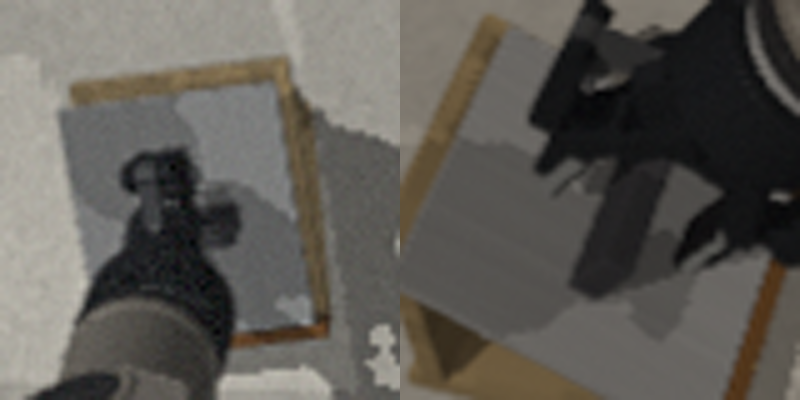

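The fingers straddle the handle. I'll make a small correction, then close.

Emit:
{"op": "play_rows", "data": {"rows": [0,0.3,-0.4,0.3,-0.2,0.2,0.65,0,0.3,-0.4,0.3,-0.2,0.2,0.65,0,0.3,-0.4,0.3,-0.2,0.2,0.4,0,0.3,-0.4,0.3,-0.2,0.2,0.25,0,0.3,-0.4,0.3,-0.2,0.2,0.1,0,0.3,-0.4,0.3,-0.2,0.2,0,0,0.3,-0.4,0.3,-0.2,0.2,0,0,0.3,-0.4,0.3,-0.2,0.2,0,0,0.3,-0.4,0.3,-0.2,0.2,0,0,0.3,-0.4,0.3,-0.2,0.2,0], "squeeze": 70}}

```text
time_s: 11.4
tool_pos: [508.9, 282.1, 87.1]
eef_rot: [0.181, 0.631, 0.725, 0.208]
contact_force: [3.5, -0.7, 5.5]
width: 13.1
finger_force: 68.4
```

Emit:
{"op": "play_rows", "data": {"rows": [0,0,0,0,0,-0.5,0,0,0,0,0,0,-1.5,0,0,0,0,0,0,-3,0,0,0,0,0,0,-5,0,0,0,0,0,0,-7.5,0,0,0,0,0,0,-10,0,0,0,0,0,0,-12,0,0,0,0,0,0,-12,0,0,0,0,0,0,-12,0]}}

```text
time_s: 12.15
tool_pos: [443.7, 271.7, 187.0]
eef_rot: [0.18, 0.631, 0.726, 0.206]
contact_force: [0.2, -1.1, -4.9]
width: 12.9
finger_force: 69.9
```

```bash
python3 - <<'E'
from h import *
need((470,200,230),0,0)
E
```

```text
t 12.15 pos [443.7 271.7 187. ] w 12.9 rot [31.8 -2.1  7.8] shift cm [-7.47  3.63 -2.8 ] F [ 0.2 -1.1 -4.9]
```

Emit:
{"op": "play_rows", "data": {"rows": [3,0,0.8,-0.7,0.4,-0.3,0,7,-0.4,1.6,-1.5,0.8,-0.6,0,11,-0.7,2.6,-2.4,1.2,-0.9,0,15,-1,3.6,-3.4,1.7,-1.3,0,19,-1.3,4.6,-4.5,2.1,-1.7,0,23,-1.6,5.6,-5.5,2.6,-2.1,0,27,-1.8,6.6,-6.5,3.1,-2.5,0,30,-2,7.3,-7.5,3.6,-2.8,0,31.8,-2.1,7.8,-7.5,3.6,-2.8,0,31.8,-2.1,7.8,-7.5,3.6,-2.8,0]}}

```text
time_s: 12.98
tool_pos: [472.2, 198.8, 227.7]
eef_rot: [-0.003, 0.708, 0.706, -0.001]
contact_force: [0.6, 1.5, -5.0]
width: 12.8
finger_force: 69.8
```

```bash
python3 - <<'E'
from h import *
need((495.3,-273.5,210),-4,0)
E
```

```text
t 12.9833 pos [472.2 198.8 227.7] w 12.8 rot [-0.3 -0.1  3.8] shift cm [-47.23   2.47   1.63] F [ 0.6  1.5 -5. ]
```

Emit:
{"op": "play_rows", "data": {"rows": [0,0,0.3,-1.5,0.1,0,0,0,0,0.6,-4,0.2,0,0,0,0,1,-7.5,0.4,0,0,0,0,1.4,-11,0.6,0,0,0,0,1.8,-14.5,0.8,0,0,0,0,2.2,-18,1,0,0,0,0,2.6,-21.5,1.2,0,0,0,0,3,-25,1.4,0,0,0,0,3.4,-28.5,1.5,0,0,0,0,3.8,-32,1.7,0,0]}}

```text
time_s: 13.82
tool_pos: [486.5, -120.7, 227.8]
eef_rot: [-0.002, 0.73, 0.684, -0.001]
contact_force: [0.9, 0.4, -5.0]
width: 13.1
finger_force: 69.9
```

Emit:
{"op": "play_rows", "data": {"rows": [0,0,0,-3.5,0.2,0,0,0,0,0,-7,0.4,0,0,0,0,0,-10.5,0.6,0,0,0,0,0,-13,0.7,0,0,0,0,0,-14.5,0.8,0,0,0,0,0,-15.2,0.8,0,0,0,0,0,-15.2,0.8,0,0,0,0,0,-15.2,0.8,0,0,0,0,0,-15.2,0.8,0,0]}}

```text
time_s: 14.57
tool_pos: [486.5, -268.4, 229.3]
eef_rot: [-0.001, 0.728, 0.685, 0.001]
contact_force: [-0.6, -0.7, -4.0]
width: 13.2
finger_force: 69.9
```

```bash
python3 - <<'E'
from h import *
need((495.3,-273.5,130),-4,0)
top=imaging.camera("top");sd=imaging.camera("side")
W=np.zeros((480,800,3),np.uint8)
W[:,:400]=cv2.resize(top[150:270,340:440],(400,480),interpolation=2);W[:,400:]=cv2.resize(sd[80:200,270:370],(400,480),interpolation=2)
cv2.imwrite("pics/l2.png",W[:,:,::-1])
E
```

```text
t 14.5667 pos [ 486.5 -268.4  229.3] w 13.2 rot [-0.1 -0.2  0.5] shift cm [-0.48  0.92  9.93] F [-0.6 -0.7 -4. ]
```

View pics/l2.png

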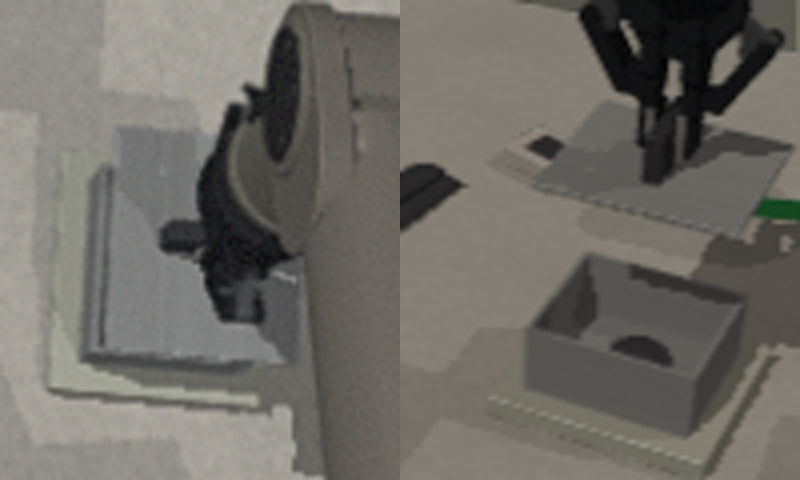

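The lid is held about level above the pan. I'll check its centre and tilt from the corners: side crop (530,188), (607,102), (795,148), (738,235); top crop TL (117,127), BL (105,357).

```bash
python3 - <<'E'
from h import *
np.set_printoptions(suppress=True,precision=1)
s=env.state()["tool_pos"];print(s)
cs=(np.array([(530,188),(607,102),(795,148),(738,235)])-[400,0])/4+[270,80]-.4
ct=np.array([(117,127),(105,357)])/4+[340,150]-.4
print(*tri(ct[0],cs[0]),*tri(ct[1],cs[3]))
# underside-ish plate z guess 202; plus centre by averages of rays on that plane
for z in(198,203):
    w=onplane("side",cs,z);print(w,w.mean(0),[np.linalg.norm(w[i]-w[(i+1)%4]) for i in range(4)])
    print(onplane("top",ct,z))
E
```

```text
[ 486.5 -269.1  229.5]
[ 560.  -213.8  197.5] 1.2120597063157026 [ 416.6 -203.1  203.3] 3.6967486663187232
[[ 560.3 -213.   198. ]
 [ 549.1 -338.   198. ]
 [ 411.5 -327.   198. ]
 [ 420.  -211.1  198. ]] [ 485.2 -272.3  198. ] [np.float64(125.46902513531988), np.float64(138.01653599411165), np.float64(116.11778388652412), np.float64(140.35951709409)]
[[ 559.2 -213.8  198. ]
 [ 415.5 -204.2  198. ]]
[[ 557.7 -205.5  203. ]
 [ 546.6 -329.3  203. ]
 [ 410.2 -318.4  203. ]
 [ 418.6 -203.6  203. ]] [ 483.3 -264.2  203. ] [np.float64(124.33283214810405), np.float64(136.76671819926375), np.float64(115.06627167782868), np.float64(139.08848228020403)]
[[ 557.9 -212.8  203. ]
 [ 414.8 -203.3  203. ]]
```

The lid centre is within 2 mm of the TCP. I'll correct x and y and descend to just above the rim.

Emit:
{"op": "play_rows", "data": {"rows": [0,0,0.5,-0.2,0.5,1,0,0,0,0.5,-0.4,1,3,0,0,0,0.5,-0.5,1,5.5,0,0,0,0.5,-0.5,1,8,0,0,0,0.5,-0.5,1,9.7,0,0,0,0.5,-0.5,1,10.3,0,0,0,0.5,-0.5,1,10.3,0,0,0,0.5,-0.5,1,10.3,0,0,0,0.5,-0.5,1,10.3,0,0,0,0.5,-0.5,1,10.3,0]}}

```text
time_s: 15.5
tool_pos: [496.8, -276.9, 127.7]
eef_rot: [0.0, 0.733, 0.68, 0.001]
contact_force: [0.1, 1.0, -3.0]
width: 12.7
finger_force: 69.7
```

```bash
python3 - <<'E'
from h import *
need((496.5,-273.5,110),-4,0)
top=imaging.camera("top");sd=imaging.camera("side")
W=np.zeros((480,800,3),np.uint8)
W[:,:400]=cv2.resize(top[150:270,340:440],(400,480),interpolation=2);W[:,400:]=cv2.resize(sd[80:200,270:370],(400,480),interpolation=2)
cv2.imwrite("pics/l3.png",W[:,:,::-1])
E
```

```text
t 15.5 pos [ 496.8 -276.9  127.7] w 12.7 rot [ 0.1 -0.1 -0.2] shift cm [ 0.34 -0.05  1.77] F [ 0.1  1.  -3. ]
```

View pics/l3.png

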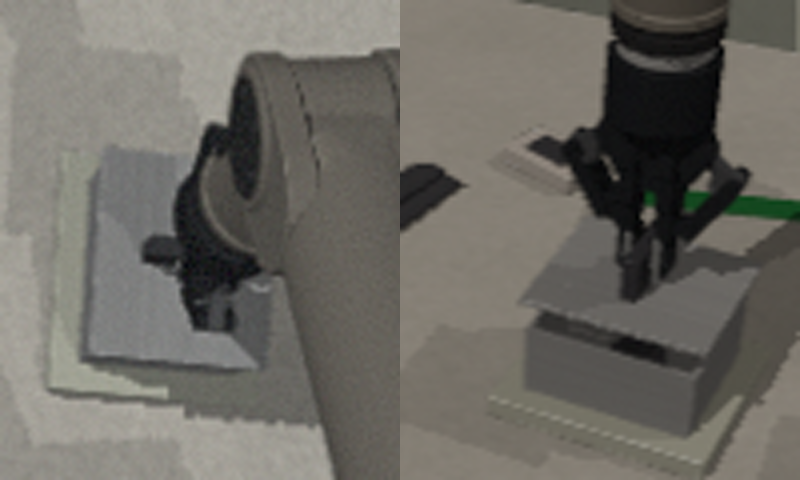

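The lid hovers just above the rim, aligned. I'll correct y by +3 mm and lower it slowly.

Emit:
{"op": "play_rows", "data": {"rows": [0,0,-0.2,0.3,0,0.2,0,0,0,-0.2,0.3,0,0.5,0,0,0,-0.2,0.3,0,0.8,0,0,0,-0.2,0.3,0,1,0,0,0,-0.2,0.3,0,1.2,0,0,0,-0.2,0.3,0,1.4,0,0,0,-0.2,0.3,0,1.5,0,0,0,-0.2,0.3,0,1.5,0,0,0,-0.2,0.3,0,1.5,0]}}

```text
time_s: 16.35
tool_pos: [495.9, -273.6, 111.2]
eef_rot: [-0.001, 0.732, 0.682, 0.001]
contact_force: [0.6, -0.0, -4.3]
width: 12.9
finger_force: 69.8
```

Emit:
{"op": "play_rows", "data": {"rows": [0,0,0,0,0,0.1,0,0,0,0,0,0,0.2,0,0,0,0,0,0,0.3,0,0,0,0,0,0,0.3,0,0,0,0,0,0,0.3,0]}}

```text
time_s: 16.77
tool_pos: [495.8, -273.7, 108.2]
eef_rot: [-0.001, 0.732, 0.682, 0.0]
contact_force: [0.3, 0.3, -4.6]
width: 13.0
finger_force: 69.8
```

Emit:
{"op": "play_rows", "data": {"rows": [0,0,0,0,0,0.1,0,0,0,0,0,0,0.2,0,0,0,0,0,0,0.2,0,0,0,0,0,0,0.2,0]}}

```text
time_s: 17.1
tool_pos: [495.8, -273.6, 106.2]
eef_rot: [-0.001, 0.732, 0.682, 0.0]
contact_force: [0.2, 0.6, -4.8]
width: 12.6
finger_force: 69.8
```

Emit:
{"op": "play_rows", "data": {"rows": [0,0,0,0,0,0.1,0,0,0,0,0,0,0.2,0,0,0,0,0,0,0.2,0,0,0,0,0,0,0.2,0]}}

```text
time_s: 17.43
tool_pos: [495.8, -273.6, 104.2]
eef_rot: [-0.001, 0.732, 0.682, 0.0]
contact_force: [-0.5, -0.2, -4.3]
width: 12.8
finger_force: 69.8
```

Emit:
{"op": "play_rows", "data": {"rows": [0,0,0,0,0,0.1,0,0,0,0,0,0,0.2,0,0,0,0,0,0,0.2,0,0,0,0,0,0,0.2,0]}}

```text
time_s: 17.77
tool_pos: [496.0, -273.7, 103.8]
eef_rot: [-0.001, 0.732, 0.682, -0.0]
contact_force: [-4.6, 0.9, 7.1]
width: 13.2
finger_force: 71.6
```

Emit:
{"op": "play_rows", "data": {"rows": [0,0,0,0,0,0.1,0,0,0,0,0,0,0.1,0,0,0,0,0,0,0.1,0]}}

```text
time_s: 18.02
tool_pos: [496.0, -273.6, 103.8]
eef_rot: [-0.001, 0.732, 0.682, -0.001]
contact_force: [-6.0, 2.4, 14.8]
width: 12.6
finger_force: 72.6
```

Contact at TCP z = 103.8 mm, consistent with the lid seated on the rim. I'll open and back off.

Emit:
{"op": "play_rows", "data": {"rows": [0,0,0,0,0,0,0.15,0,0,0,0,0,0,0.3,0,0,0,0,0,0,0.5,0,0,0,0,0,0,0.6,0,0,0,0,0,-1,0.6,0,0,0,0,0,-4,0.6,0,0,0,0,0,-8,0.6,0,0,0,0,0,-12,0.6,0,0,0,0,0,-15,0.6,0,0,0,0,0,-15,0.6]}}

```text
time_s: 18.85
tool_pos: [500.2, -274.2, 258.7]
eef_rot: [0.005, 0.731, 0.682, 0.003]
contact_force: [0.2, 0.2, -1.0]
width: 51.3
finger_force: 0.0
```

Emit:
{"op": "play_rows", "data": {"rows": [0,0,0,4,0,0,0.6,0,0,0,8,0,0,0.6,0,0,0,12,0,0,0.6,0,0,0,16,0,0,0.6,0,0,0,20,0,0,0.6,0,0,0,24,0,0,0.6,0,0,0,28,0,0,0.6,0,0,0,30,0,0,0.6,0,0,0,30,0,0,0.6,0,0,0,30,0,0,0.6]}}

```text
time_s: 19.68
tool_pos: [516.9, 26.8, 252.2]
eef_rot: [-0.001, 0.73, 0.683, 0.0]
contact_force: [0.2, -1.7, 0.1]
width: 51.2
finger_force: 0.0
```

```bash
python3 - <<'E'
from h import *
top=imaging.camera("top");sd=imaging.camera("side")
W=np.zeros((480,800,3),np.uint8)
W[:,:400]=cv2.resize(top[150:270,340:440],(400,480),interpolation=2);W[:,400:]=cv2.resize(sd[80:200,270:370],(400,480),interpolation=2)
cv2.imwrite("pics/end.png",W[:,:,::-1]);s=env.state();print(s["time_s"],s["tool_pos"],s["contact_force"])
E
```

```text
19.7833 [517.0943889   23.87849677 251.71427867] [1.59460185 0.36620289 0.87115471]
```

View pics/end.png

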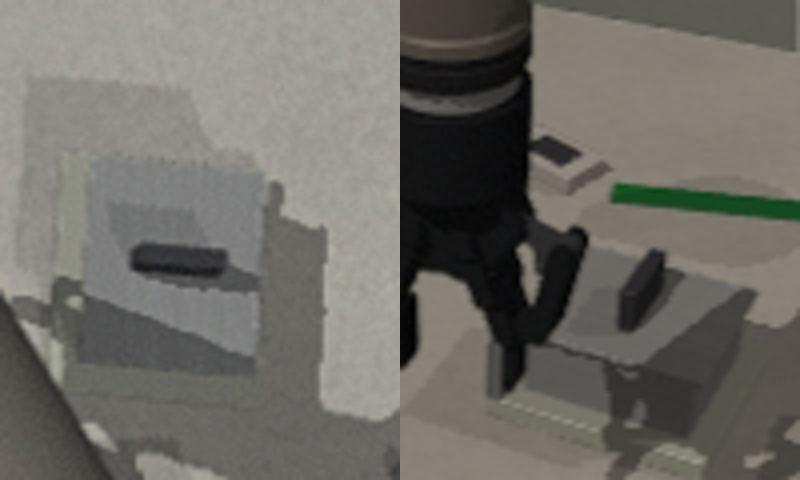

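The lid looks closed and level; top crop corners (90,155), (265,172), (255,375), (78,362). I'll check its centre numerically.

```bash
python3 - <<'E'
from h import *
w=onplane("top",np.array([(90,155),(265,172),(255,375),(78,362)])/4+[340,150]-.4,77)
print(w.round(1),w.mean(0).round(1),[round(np.linalg.norm(w[i]-w[(i+1)%4])) for i in range(4)])
E
```

```text
[[ 570.1 -217.1   77. ]
 [ 560.9 -338.1   77. ]
 [ 421.3 -327.4   77. ]
 [ 428.5 -207.3   77. ]] [ 495.2 -272.5   77. ] [121, 140, 120, 142]
```

The lid measures 121 × 140 mm on that plane, its centre is within about 2 mm of the pan centre, and its yaw is about -4°, so it is seated. Handing in.

```bash
python3 -c "
from workcell import ticket
print(ticket.finish_job())"
```

```text
the job is handed in; nothing more can be done
None
```

I set the disc flat in the pan, closed the lid on the rim about 2 mm off centre by the top camera, released it and handed the job in at about 20 s; no verdict came back.

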